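Slide the marker aside and push the dart case into its berth

TASK

Put the black dart case away in its berth: with a fingertip push the wooden marker along its brass rail to the end farther from the gap, then push the case lengthwise under the rail and through the narrow gap between the two fixed wooden cheeks until its leading end meets the backstop. Only push: the case stays flat on the shelf and is never gripped, lifted or rammed, and the other things on the shelf stay where they are. Leave the case and the marker there and take the hand away.

Things in the scene. Friction and masses are not known exactly. Their poses are not given: they have to be found in the camera images.
- bay: The fixed berth. Origin on the shelf (z = 0), mid-gap at the gap's mouth; +x is the way the case is pushed in, +z up. Two dark wooden cheeks, each 50 mm long (x 0 to 50), 20 mm wide, 45 mm high, with half-round ends, stand centred on y = +45 and -45 mm: the clear gap is 70 mm (y -35 to +35).
- backstop (a point): Middle of the near face of the fixed backstop, on the shelf, 95 mm past the gap's mouth (berth x = 95 mm, y = 0); axes as the berth's. The backstop is a dark wooden bar 110 mm wide and 40 mm high.
- rail_end (a point): Far end of the fixed brass rail (berth x = -18, y = -152 mm, 45 mm above the shelf); axes as the berth's. The rail, 10 mm thick, runs along berth y in front of the cheeks on two brass posts (14 mm thick, foot 22 mm, 52 mm high) at y = -152 and y = +55 mm. Its underside is 40 mm and its top 50 mm above the shelf; the case passes under it.
- marker (a joint): Position (m) of the wooden marker along the rail: 0 with its middle on mid-gap, growing towards berth -y, to the far end of the rail; range -0.02 to 0.124 (stopped just short of the far post). It starts in front of the gap and blocks it. It slides stiffly (about 1.5 N), stays where it is left, and cannot turn or lift.
- marker_top (a point): Centre of the marker's top face, 92 mm above the shelf; axes as the berth's. The marker is an upright light-wood block with a thin dark stripe, threaded on the rail: 40 mm long along the rail, 24 mm thick (berth x -30 to -6 mm), from 6 to 92 mm above the shelf; 42 mm of it stand above the rail to push against.
- case: Closed black hard-plastic dart case lying flat and loose in front of the gap: 150 mm long (its x), 64 mm wide (y), 30 mm high, corners rounded in plan (12 mm), about 180 g. Origin: centre of its underside. Starts within 0.35 rad of berth +x; either end may lead. Fully home its origin is at berth x = 20 mm and 55 mm of it stick out before the gap's mouth.
- chalk_bowl: Bystander: small white ceramic bowl with chalks, 92 mm across, 38 mm high, beside the berth. Origin: centre of its underside.
- dart_stand: Bystander: dark wooden block 40 x 90 x 30 mm with two copper-barrelled darts standing in it, 145 mm high in all, beside the berth on the robot's side. Origin: centre of its underside.
- jug: Bystander: pewter jug, 80 mm across, 95 mm high, with a handle to its +y (out to 67 mm), behind the backstop. Origin: centre of its underside.
- duster: Bystander: board duster, 50 x 120 x 38 mm, grey felt below and wood above, beyond the start of the case. Origin: centre of its underside.
- mats: Bystander: stack of round beer mats, 94 mm across, 20 mm high. Origin: centre of its underside.
- tumbler: Bystander: empty glass tumbler, 76 mm across, 110 mm high. Origin: centre of its underside.
Things that resemble listed ones, but are neither listed nor needed, are in the scene too. Leave any blue or turquoise look-alike of the case alone.

How it is judged:
By the outcome, as a careful person would: the job done as asked, in the order asked, and still so for the second after the job is handed in, with the robot touching nothing.
It also fails if it takes over 72 s, if anything falls off the work surface, if the arm or the gripper's body presses on something with over 40 N, if the wrist force passes 120 N, or if a joint passes its speed limit or range.

ROBOT

A 6-joint arm with a two-finger parallel gripper is mounted at the origin on the work surface. World frame = base frame: x ahead of the robot, y to its left, z up, the work surface at z = 0. Lengths are in m, angles in rad, forces in N, time in s.
With the tool pointing down it reaches from about 0.375 to 0.975 m from the base axis. Payload 3.8 kg.
Tool frame: the origin (TCP) lies midway between the tips of the shut fingers; the grasp point (between the pads) lies 19 mm behind it; z points along the fingers, y is the line along which they close (so a half turn about z gives the same grasp; the last joint's range is limited). The gripper opens to 85 mm and grips with 20 to 120 N. Pads are 22 mm wide; open, the fingers measure 114 mm over their backs; the gripper's body (76 mm by 85 mm) begins 54 mm behind the grasp point. The pads swing forward as they close: fully open they stand 13 mm farther back than shut.
Start: joints at [1.21, 0.264, 1.604, -0, 1.274, -0.037], TCP at [0.215, 0.64, 0.231] pointing down, gripper open.
Joint ranges: [-2.63, 2.63], [-0.94, 2.18], [0.31, 2.57], [-1.31, 4.45], [0, 2.66], [-2.55, 2.55]. Speed limits (rad/s): [2.57, 2.57, 3.14, 3.14, 3.14, 3.14].

INTERFACE

Orientations are given as a rotation vector (axis times angle).
In Python, from workcell import sensors, viewer, job gives the robot as it stands.
- The arm moves only by the shell command python3 -m inch 'ROWS' [FORCE]. ROWS is JSON, one flat list of numbers, 7 for each row, row after row: the shift along the tool's x, y, z in mm, then the turn, a rotation vector about the tool's x, y, z in degrees, then the finger opening in mm, from 0 to 85.4. A call has exactly 8 rows; each row shifts and turns the commanded pose from where the row before left it, along the tool's axes as they then stand; what a row does not reach is not made up. A row lasts 1/10 s, in which the tool goes at most 50 mm and 8.59 degrees, less where a joint would pass 70% of its speed; a pose out of reach is approached as far as the arm can. A call is refused whole if a number of a shift passes 50 or a number of a turn 8.59, either way. A call with a gripper value outside its range is refused whole. The fingers move at their own pace and stop on an object; FORCE is the grip in N (left out, the last holds). Time passes only in rows, so rows that do not move let the fingers close, or fill a call up. It gives the time, the measured TCP pose, the force, the opening and the grip force at its end, in the units of the state.
- sensors.read_state(): the state, without advancing time (a new reading comes with each control period).
- viewer.read_camera(name): name is "side" or "top"; returns the picture (400x640x3 uint8, red, green, blue); there is no depth.
- viewer.camera_params(name): a dict with "K" (3x3 intrinsics, pixels), "world_to_cam" (4x4, takes a point from world to camera coordinates). Camera axes: x right, y down, z forward; pixel columns grow to the right and rows downward; lengths in m; the calibration is good to about 2 mm. A picture is of the moment at which its call begins. camera_params takes no time and is no camera call.
- job.finish_job(): hands the job in; it is judged then, once.
The state is a dict: "time": time; "q": joint angles; "joint_vel": joint speeds; "joint_torque": joint torques, N m; "tool_pos": TCP position; "tcp_rot": TCP orientation; "wrist_force": force on the tool from outside, world axes, zero at the start; "torque": the same for the moment, N m; "width": opening from 0.0 (shut) to 1.0 (fully open); "grip_force": force on a finger pad.
Only numpy, scipy, OpenCV 4.12 (cv2) and the standard library are available. Lean on these libraries where they do the work, as an engineer would, in place of code of your own. Each camera call takes 0.05 s, during which the arm holds its last target. There are 200 camera calls.

## Working session

There is one attempt and no reset: what is moved stays moved. The work goes in short steps, Python scripts to look and compute and a shell command to move; the robot and the scene stay as the last step left them, time stands still between calls to the robot, and variables do not carry over. Pictures are saved under pics/ and viewed, at most 10 in all, crops included, and the job is handed in when it is done.

```bash
mkdir -p pics; ls; python3 - <<'E'
from workcell import sensors, viewer
import cv2
for n in("top","side"):
    im=viewer.read_camera(n); cv2.imwrite(f"pics/{n}0.png",im[:,:,::-1])
    p=viewer.camera_params(n); print(n,p["K"],p["world_to_cam"])
s=sensors.read_state(); print(s)
E
```

```text
pics
top [[365.7840431    0.         321.37430336]
 [  0.         365.7840431  201.98659371]
 [  0.           0.           1.        ]] [[ 0.07488487 -0.99718113 -0.00469494 -0.05887571]
 [-0.97689052 -0.0724143  -0.2010997   0.59069422]
 [ 0.20019284  0.01964577 -0.97955953  0.95661473]
 [ 0.          0.          0.          1.        ]]
side [[426.84222227   0.         316.86717952]
 [  0.         426.84222227 199.30467592]
 [  0.           0.           1.        ]] [[ 0.91710603 -0.39856338  0.00798547 -0.54870398]
 [-0.2481793  -0.58651489 -0.77097815  0.21038159]
 [ 0.31196725  0.70508688 -0.63681152  0.91503018]
 [ 0.          0.          0.          1.        ]]
{'time': 0.1, 'q': array([ 1.21010797e+00,  2.64745967e-01,  1.60525838e+00, -3.48553102e-06,
        1.27370988e+00, -3.69007797e-02]), 'joint_vel': array([-0.00027128, -0.00174719, -0.00366019,  0.00184791, -0.00099887,
       -0.00028191]), 'joint_torque': array([-4.46352060e-04, -5.16704106e+01, -3.68594170e+01, -6.42666669e-05,
        6.18075603e-03,  2.33426300e-05]), 'tool_pos': array([0.21452283, 0.63929232, 0.23002929]), 'tcp_rot': array([-0.50631666, -3.10010085,  0.00326754]), 'wrist_force': array([ 0.29260732, -0.34019269, -0.67398694]), 'torque': array([ 0.01833633, -0.01013359,  0.00550061]), 'grip_force': 0.0, 'width': 1.0011583911993736}
```

View pics/top0.png

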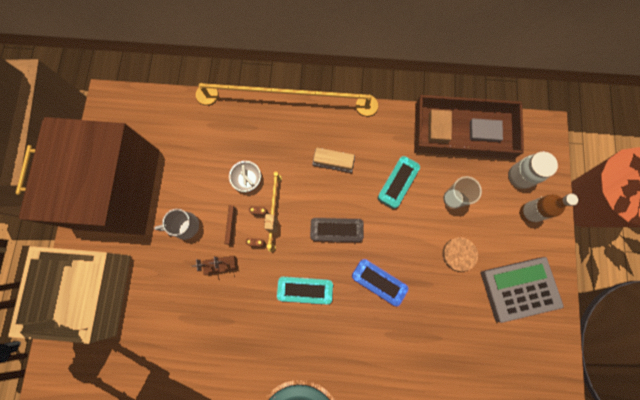

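View pics/side0.png

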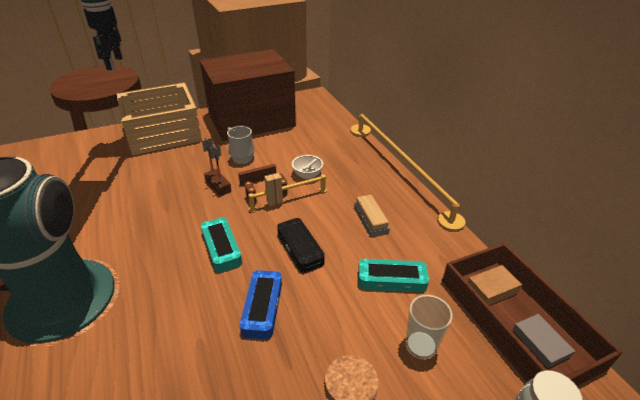

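Top view: the bay is at about (240-275, 175-250), its +x pointing left in the picture (world +y). The marker is at about (269,222). Candidates for the case are (337,230) black, (305,291) turquoise, (399,182) turquoise and (380,283) blue; only the one at (337,230) is black and in front of the gap. I'll confirm in a crop.

```bash
cat > h.py <<'E'
from workcell import sensors, viewer
import cv2, numpy as np
P={n:viewer.camera_params(n) for n in("top","side")}
def ray(n,u,v,z):
    K,T=np.array(P[n]["K"]),np.array(P[n]["world_to_cam"]); R,t=T[:3,:3],T[:3,3]
    c=-R.T@t; d=R.T@np.linalg.solve(K,[u,v,1]); return (c+d*(z-c[2])/d[2])
def proj(n,p):
    K,T=np.array(P[n]["K"]),np.array(P[n]["world_to_cam"]); q=K@(T[:3,:3]@np.array(p)+T[:3,3]); return q[:2]/q[2]
def crop(n,u0,v0,u1,v1,s,f):
    im=viewer.read_camera(n)[:,:,::-1]; cv2.imwrite(f,cv2.resize(im[v0:v1,u0:u1],None,fx=s,fy=s,interpolation=cv2.INTER_CUBIC))
def pose():
    from scipy.spatial.transform import Rotation as Ro
    s=sensors.read_state(); R=Ro.from_rotvec(s["tcp_rot"]).as_matrix()
    print(s["time"],s["tool_pos"].round(4),"\n",R.round(3),s["wrist_force"].round(1),s["width"])
    return s["tool_pos"],R
E
python3 -c "
from h import *
crop('top',220,165,380,280,5,'pics/t1.png'); pose()"
```

```text
0.15 [0.2146 0.6394 0.2302] 
 [[-0.948  0.318 -0.001]
 [ 0.318  0.948 -0.002]
 [ 0.    -0.002 -1.   ]] [ 0.6  0.1 -0.5] 0.9980129378419552
```

View pics/t1.png

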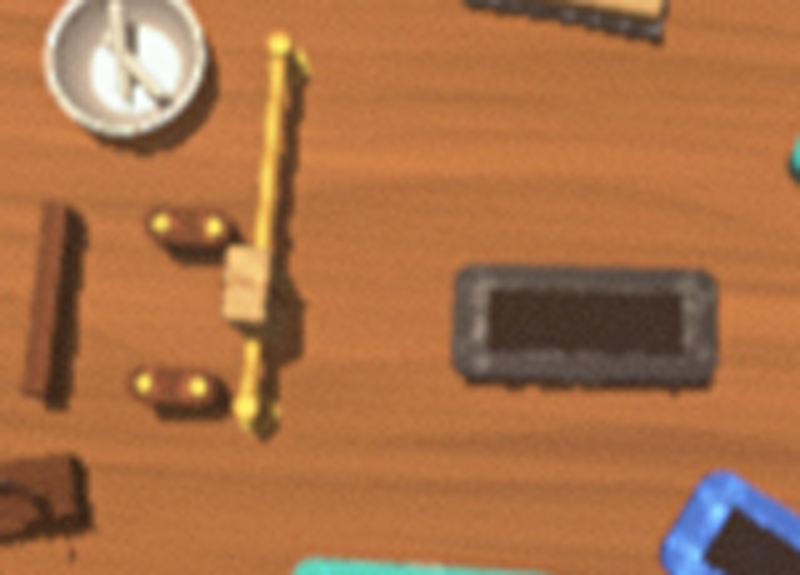

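The crop confirms the plain black case at crop (455-717, 265-385), in front of the gap. It also shows the posts at (280,44) and (246,408), the cheek studs, and the marker at (246,285).

```bash
cat >> h.py <<'E'
def full(x,y,s=5,u0=220,v0=165): return u0+(x+.5)/s-.5, v0+(y+.5)/s-.5
E
python3 - <<'E'
from h import *
from scipy.optimize import least_squares
far=ray('top',*full(280,44),.052);near=ray('top',*full(246,408),.052)
cu=(ray('top',*full(161,223),.046)+ray('top',*full(214,227),.046))/2
cl=(ray('top',*full(144,383),.046)+ray('top',*full(199,387),.046))/2
W=np.array([far,near,cu,cl])[:,:2]; B=np.array([[-.018,-.152],[-.018,.055],[.025,-.045],[.025,.045]])
def T(p,b): c,s=np.cos(p[2]),np.sin(p[2]); return b@np.array([[c,s],[-s,c]])+p[:2]
f=least_squares(lambda p:(T(p,B)-W).ravel(),[.5,.1,1.57]); p=f.x
print("bay",p,"deg",np.degrees(p[2]),"res mm",(f.fun*1000).round(1))
c,s=np.cos(p[2]),np.sin(p[2])
inv=lambda w:(w[:2]-p[:2])@np.array([[c,-s],[s,c]])*1000
print("backstop near top edge",inv(ray('top',*full(70,205),.04)),inv(ray('top',*full(46,397),.04)))
print("marker top",inv(ray('top',*full(246,285),.092)), "rawmid")
for n,x,y in(("TL",461,268),("TR",714,272),("BR",712,384),("BL",458,378)): w=ray('top',*full(x,y),.03);print(n,w[:2].round(4),inv(w))
for n,u,v,z in(("blue",380,283,.03),("turqL",305,291,.03),("duster",334,158,.038),("stand",217,265,.03),("bowl",245,177,.038),("turqR",399,182,.03)): w=ray('top',u,v,z);print(n,w[:2].round(3),inv(w))
np.save('bay.npy',p)
E
```

```text
bay [0.51629592 0.13823929 1.58029892] deg 90.54445844623349 res mm [ 0.2  0.   0.1  0.2 -0.1 -0.2 -0.2  0. ]
backstop near top edge [ 94.00454876 -53.30562032] [94.97660743 55.44214951]
marker top [-18.14076369  -6.91206311] rawmid
TL [0.5507 0.0094] [-129.15002172  -33.19035954]
TR [ 0.5591 -0.1338] [-272.41621103  -40.17509044]
BR [ 0.4957 -0.136 ] [-274.01996389   23.25081291]
BL [0.4884 0.0061] [-131.87914958   29.1377494 ]
blue [ 0.386 -0.191] [-328.03739615  133.64256724]
turqL [0.349 0.012] [-124.83453794  168.32209664]
duster [ 0.731 -0.041] [-181.45925845 -212.97698174]
stand [0.401 0.261] [123.49721374 114.5137627 ]
bowl [0.655 0.211] [  71.23427178 -139.35408292]
turqR [ 0.675 -0.234] [-373.33579474 -155.13597942]
```

```bash
python3 -m inch '[-20,-20,0,0,0,0,0, -32,-32,0,0,0,0,0, -34,-34,0,0,0,0,0, -34,-34,0,0,0,0,0, -34,-34,0,0,0,0,0, -34,-34,0,0,0,0,0, -34,-34,0,0,0,0,0, -34,-34,0,0,0,0,0]' 30; python3 -m inch '[-34,-34,0,0,0,0,0, -34,-34,0,0,0,0,0, -34,-34,0,0,0,0,0, -30,-30,0,0,0,0,0, -15,-15,0,0,0,0,0, 0,0,0,0,0,5,0, 0,0,0,0,0,8,0, 0,0,0,0,0,8,0]'; python3 -m inch '[0,0,0,0,0,8,0, 0,0,0,0,0,8,0, 0,0,0,0,0,8,0, 0,0,0,0,0,8,0, 0,0,0,0,0,8,0, 0,0,0,0,0,8,0, 0,0,0,0,0,6,0, 0,0,0,0,0,3,0]'; cat >> h.py <<'E'
def bp():
    t,R=pose(); p=np.load('bay.npy'); c,s=np.cos(p[2]),np.sin(p[2])
    print("berth mm",((t[:2]-p[:2])@np.array([[c,-s],[s,c]])*1000).round(1),"z",(t[2]*1000).round(1),"yaw err deg",np.degrees(np.arctan2(R[1,0],R[0,0])-p[2]).round(2))
E
python3 -c "
from h import *
bp()"
```

```text
time: 0.95
tool_pos: [0.3763, 0.3139, 0.2311]
tcp_rot: [0.506, 3.101, -0.0]
wrist_force: [0.9, 0.0, -0.5]
width: -0.001
grip_force: 0.0
time: 1.75
tool_pos: [0.4684, 0.1291, 0.2309]
tcp_rot: [-1.073, -2.952, 0.001]
wrist_force: [-0.1, 0.5, 1.3]
width: -0.002
grip_force: 0.0
time: 2.55
tool_pos: [0.4683, 0.1296, 0.231]
tcp_rot: [-2.348, -2.087, 0.001]
wrist_force: [0.5, 0.3, -0.2]
width: 0.004
grip_force: 0.0
2.55 [0.4683 0.1296 0.231 ] 
 [[ 0.117  0.993 -0.001]
 [ 0.993 -0.117 -0.   ]
 [-0.    -0.001 -1.   ]] [ 0.5  0.3 -0.2] 0.0039581761816799114
berth mm [-8.2 48.1] z 231.0 yaw err deg -7.29
```

```bash
python3 -m inch '[0,0,0,0,0,-7.3,0, -10,5,20,0,0,0,0, 0,0,30,0,0,0,0, 0,0,35,0,0,0,0, 0,0,35,0,0,0,0, 0,0,25,0,0,0,0, 0,0,14,0,0,0,0, 0,0,6,0,0,0,0]' ; python3 -c "
from h import *
bp(); crop('side',230,140,350,230,6,'pics/s1.png')"
```

```text
time: 3.35
tool_pos: [0.4725, 0.1195, 0.0647]
tcp_rot: [-2.206, -2.235, 0.004]
wrist_force: [-0.6, 0.2, 0.9]
width: -0.0
grip_force: 0.0
3.35 [0.4725 0.1195 0.0647] 
 [[-0.013  1.    -0.003]
 [ 1.     0.013 -0.001]
 [-0.001 -0.003 -1.   ]] [-0.6  0.2  0.9] -0.0004346775067943844
berth mm [-18.4  44. ] z 64.7 yaw err deg 0.2
```

View pics/s1.png

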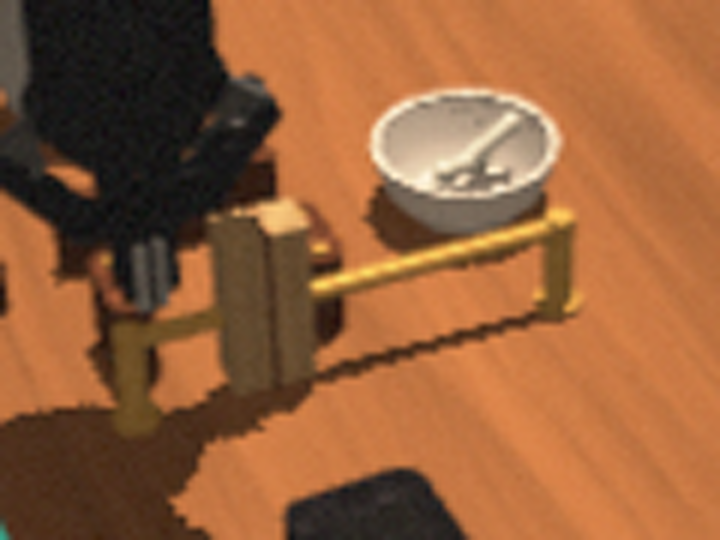

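The tip hangs beside the marker, above the rail, at crop (150,270), with the marker at (260,300). I'll raise it a little so only the fingertip touches, then push.

```bash
python3 -m inch '[0,0,-7,0,0,0,0, 0,6,0,0,0,0,0, 0,6,0,0,0,0,0, 0,6,0,0,0,0,0, 0,10,0,0,0,0,0, 0,12,0,0,0,0,0, 0,12,0,0,0,0,0, 0,12,0,0,0,0,0]'; python3 -m inch '[0,12,0,0,0,0,0, 0,12,0,0,0,0,0, 0,12,0,0,0,0,0, 0,8,0,0,0,0,0, 0,6,0,0,0,0,0, 0,4,0,0,0,0,0, 0,3,0,0,0,0,0, 0,1,0,0,0,0,0]';python3 -c "
from h import *
bp()"
```

```text
time: 4.2
tool_pos: [0.5389, 0.1205, 0.0732]
tcp_rot: [-2.207, -2.236, 0.0]
wrist_force: [-0.2, 0.9, 1.5]
width: 0.003
grip_force: 0.9
time: 5.0
tool_pos: [0.5956, 0.1213, 0.0731]
tcp_rot: [-2.207, -2.236, 0.001]
wrist_force: [-1.6, -0.1, -0.3]
width: -0.0
grip_force: 0.8
5.0 [0.5956 0.1213 0.0731] 
 [[-0.013  1.    -0.   ]
 [ 1.     0.013 -0.   ]
 [-0.    -0.    -1.   ]] [-1.6 -0.1 -0.3] -0.0002890308775766316
berth mm [-17.7 -79.2] z 73.1 yaw err deg 0.21
```

```bash
python3 -m inch '[0,2,0,0,0,0,0, 0,2,0,0,0,0,0, 0,1.5,0,0,0,0,0, 0,1,0,0,0,0,0, 0,1,0,0,0,0,0, 0,1,0,0,0,0,0, 0,0.5,0,0,0,0,0, 0,0,0,0,0,0,0]';python3 -c "
from h import *
bp(); crop('top',220,165,380,280,5,'pics/t2.png')"
```

```text
time: 5.8
tool_pos: [0.6048, 0.1214, 0.0732]
tcp_rot: [2.207, 2.236, 0.0]
wrist_force: [-0.4, -0.3, -0.5]
width: 0.004
grip_force: 0.6
5.8 [0.6048 0.1214 0.0732] 
 [[-0.013  1.     0.   ]
 [ 1.     0.013 -0.   ]
 [-0.     0.    -1.   ]] [-0.4 -0.3 -0.5] 0.003979540853269469
berth mm [-17.7 -88.3] z 73.2 yaw err deg 0.2
```

View pics/t2.png

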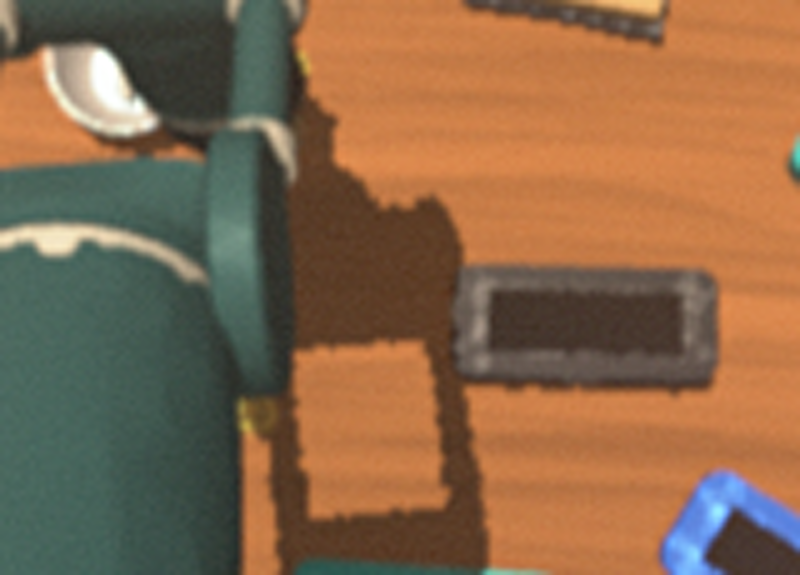

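The arm hides the rail from above and the case hasn't moved. I'll push on with fine rows until the force shows the end stop.

```bash
python3 -m inch '[0,1,0,0,0,0,0, 0,1,0,0,0,0,0, 0,0.5,0,0,0,0,0, 0,0.5,0,0,0,0,0, 0,0.5,0,0,0,0,0, 0,0.5,0,0,0,0,0, 0,0,0,0,0,0,0, 0,0,0,0,0,0,0]';python3 -c "
from h import *
bp(); crop('side',230,140,350,230,6,'pics/s2.png')"
```

```text
time: 6.65
tool_pos: [0.607, 0.1214, 0.0732]
tcp_rot: [-2.205, -2.234, 0.004]
wrist_force: [-7.6, 0.4, 2.9]
width: 0.0
grip_force: 3.8
6.65 [0.607  0.1214 0.0732] 
 [[-0.013  1.    -0.004]
 [ 1.     0.013 -0.   ]
 [-0.    -0.004 -1.   ]] [-7.6  0.4  2.9] 1.350593203070144e-05
berth mm [-17.7 -90.5] z 73.2 yaw err deg 0.21
```

View pics/s2.png

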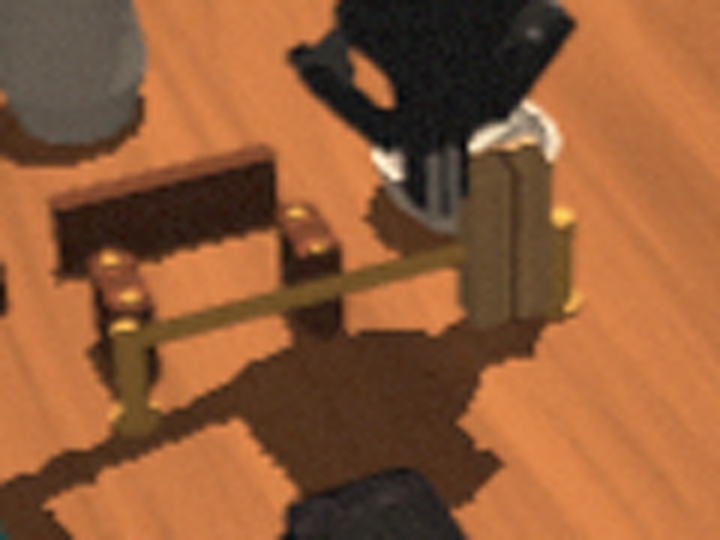

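Marker is on its end stop: the tip is at berth y -90.5 against -89.5 predicted, the contact force rose to 7.6 N, and the picture shows it against the far post. Now I'll back off, lift and go behind the case, with the fingers 20 mm apart for a broad two-tip push.

```bash
python3 -m inch '[0,-5,0,0,0,0,0, 0,-8,0,0,0,0,0, 0,0,-30,0,0,0,0, 0,0,-40,0,0,0,0, 0,0,-30,0,0,0,20, -25,-6,0,0,0,0,20, -40,-10,0,0,0,0,20, -45,-10,0,0,0,0,20]'; python3 -m inch '[-45,-9,0,0,0,0,20, -45,-8,0,0,0,0,20, -40,-8,0,0,0,0,20, -30,-8,0,0,0,0,20, -12,-4,0,0,0,0,20, 0,0,0,0,0,-2.4,20, 0,0,0,0,0,0,20, 0,0,0,0,0,0,20]' ;python3 -c "
from h import *
bp()"
```

```text
time: 7.5
tool_pos: [0.5717, 0.0107, 0.1744]
tcp_rot: [2.202, 2.237, 0.004]
wrist_force: [1.0, -0.8, -0.6]
width: 0.233
grip_force: 0.0
time: 8.3
tool_pos: [0.5366, -0.1609, 0.1734]
tcp_rot: [2.16, 2.281, 0.001]
wrist_force: [-0.1, -0.0, 0.0]
width: 0.238
grip_force: 0.0
8.3 [ 0.5366 -0.1609  0.1734] 
 [[-0.054  0.999  0.001]
 [ 0.999  0.054  0.   ]
 [ 0.     0.001 -1.   ]] [-0.1 -0.   0. ] 0.2379009063845441
berth mm [-299.4  -17.5] z 173.4 yaw err deg 2.58
```

```bash
python3 -m inch '[-4,-8,10,0,0,0,20, 0,0,30,0,0,0,20, 0,0,35,0,0,0,20, 0,0,35,0,0,0,20, 0,0,25,0,0,0,20, 0,0,15,0,0,0,20, 0,0,7,0,0,0,20, 0,0,2,0,0,0,20]';python3 -c "
from h import *
bp(); crop('side',210,130,370,250,5,'pics/s3.png')
crop('top',220,165,380,280,5,'pics/t3.png')"
```

```text
time: 9.1
tool_pos: [0.5284, -0.1657, 0.0138]
tcp_rot: [-2.159, -2.281, 0.001]
wrist_force: [-0.1, -0.7, -0.1]
width: 0.238
grip_force: 0.0
9.1 [ 0.5284 -0.1657  0.0138] 
 [[-0.055  0.998 -0.001]
 [ 0.998  0.055  0.   ]
 [ 0.    -0.001 -1.   ]] [-0.1 -0.7 -0.1] 0.23832835169792094
berth mm [-304.    -9.2] z 13.8 yaw err deg 2.62
```

View pics/t3.png

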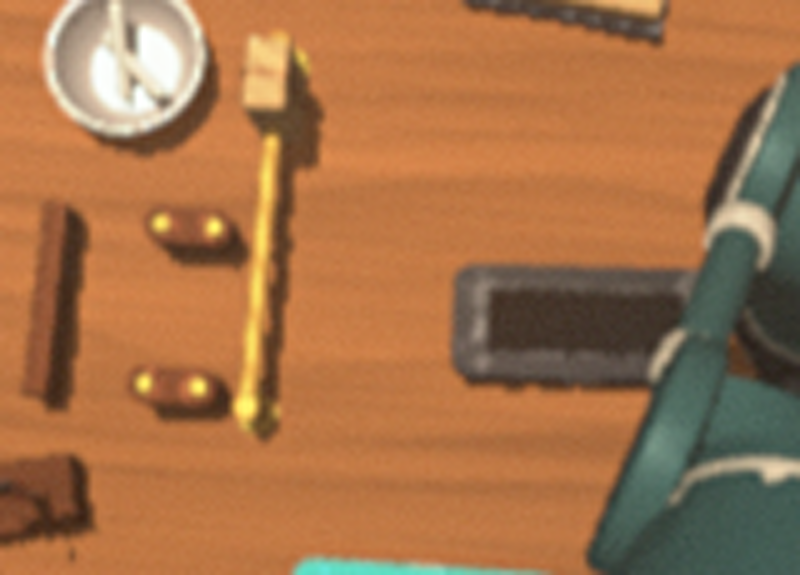

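The picture shows the marker at the far post (265,70) and the case front visible at crop (455-680, 265-385). Now a gentle approach and push.

```bash
python3 -m inch '[5,0,0,0,0,0,20, 5,0,0,0,0,0,20, 3,0,0,0,0,0,20, 3,0,0,0,0,0,20, 4,0,0,0,0,0,20, 4,0,0,0,0,0,20, 4,0,0,0,0,-0.4,20, 4,0,0,0,0,-0.4,20]';python3 -m inch '[4,0,0,0,0,-0.4,20, 4,0,0,0,0,-0.4,20, 4,0,0,0,0,0,20, 4,0,0,0,0,0,20, 4,0,0,0,0,0,20, 4,0,0,0,0,0,20, 3,0,0,0,0,0,20, 0,0,0,0,0,0,20]';python3 -c "
from h import *
bp()
crop('top',220,165,380,280,5,'pics/t4.png')"
```

```text
time: 10.0
tool_pos: [0.5271, -0.1338, 0.0145]
tcp_rot: [2.143, 2.297, 0.0]
wrist_force: [0.6, -1.2, 0.7]
width: 0.233
grip_force: 0.7
time: 10.8
tool_pos: [0.5243, -0.1064, 0.0141]
tcp_rot: [-2.127, -2.311, 0.0]
wrist_force: [0.6, 0.5, -0.2]
width: 0.233
grip_force: 0.0
10.8 [ 0.5243 -0.1064  0.0141] 
 [[-0.083  0.997 -0.001]
 [ 0.997  0.083  0.001]
 [ 0.001 -0.001 -1.   ]] [ 0.6  0.5 -0.2] 0.23259640558635258
berth mm [-244.7   -5.7] z 14.1 yaw err deg 4.22
```

View pics/t4.png

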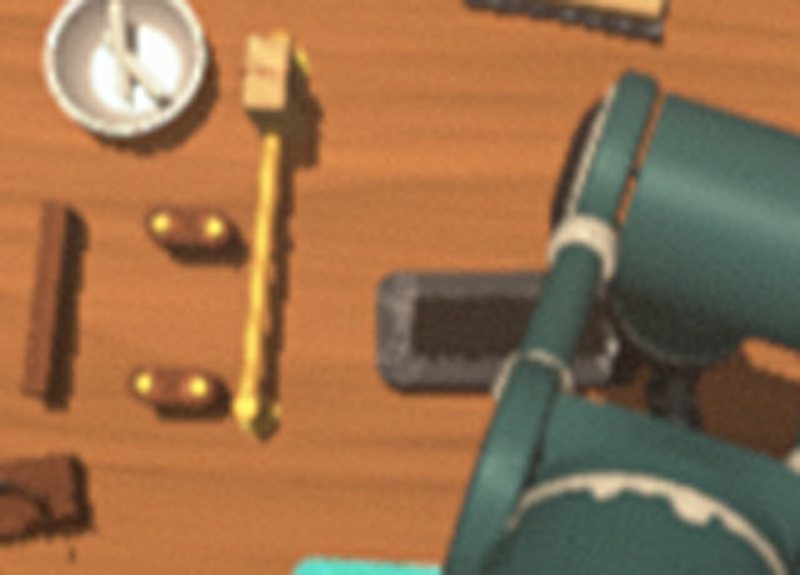

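The case has advanced with its front end at crop x≈378 and its heading kept. I'll measure its far long edge and front end numerically.

```bash
cat >> h.py <<'E'
def edge(f,x0,x1,y0=230,y1=330,y2=310,y3=345):
    """fit case far edge (crop cols x0..x1), front edge at rows y2..y3, in berth mm at z=.03 -> yaw, y and lead x"""
    im=cv2.imread(f).astype(float); d=im[:,:,2]-im[:,:,0]
    p=np.load('bay.npy'); c,s=np.cos(p[2]),np.sin(p[2])
    inv=lambda w:(w[:2]-p[:2])@np.array([[c,-s],[s,c]])*1000
    A=[]
    for x in range(x0,x1,3):
        k=np.where(d[y0:y1,x]<60)[0]
        if len(k): A.append(inv(ray('top',*full(x,y0+k[0]),.027)))
    A=np.array(A); m,b=np.polyfit(A[:,0],A[:,1],1); r=A[:,1]-m*A[:,0]-b; g=abs(r)<1.2; m,b=np.polyfit(A[g,0],A[g,1],1)
    F=[]
    for y in range(y2,y3,3):
        k=np.where(d[y,x0-80:x0+60]<60)[0]; F.append(inv(ray('top',*full(x0-80+k[0],y),.027))[0])
    L=np.median(F); th=np.arctan(m)
    mid=lambda x:m*x+b+32/np.cos(th)
    print(f,"yaw",np.degrees(th).round(2),"lead x",L.round(1),"y lead",mid(L).round(1),"y centre",mid(L-75).round(1),"y rear",mid(L-150).round(1),len(A),g.sum())
E
python3 -c "
from h import *
edge('pics/t1.png',480,695);edge('pics/t3.png',480,670);edge('pics/t4.png',405,540)"
```

```text
pics/t1.png yaw 2.34 lead x -127.2 y lead -3.3 y centre -6.4 y rear -9.4 72 72
pics/t3.png yaw 2.41 lead x -127.3 y lead -3.3 y centre -6.4 y rear -9.6 64 64
pics/t4.png yaw 4.03 lead x -84.0 y lead 4.4 y centre -0.9 y rear -6.1 45 45
```

```bash
python3 -m inch '[2,-0.4,0,0,0,0.5,20, 4,-0.5,0,0,0,0.5,20, 4,-0.5,0,0,0,0.5,20, 4,-0.5,0,0,0,0.5,20, 4,-0.5,0,0,0,0.5,20, 4,-0.5,0,0,0,0.5,20, 4,-0.5,0,0,0,0.5,20, 4,-0.4,0,0,0,0.5,20]';python3 -m inch '[4,0,0,0,0,0.2,20, 3,0,0,0,0,0,20, 3,0,0,0,0,0,20, 3,0,0,0,0,0,20, 2,0,0,0,0,0,20, 0,0,0,0,0,0,20, 0,0,0,0,0,0,20, 0,0,0,0,0,0,20]';python3 -c "
from h import *
bp()
crop('top',220,165,380,280,5,'pics/t5.png')"
```

```text
time: 11.65
tool_pos: [0.5193, -0.0769, 0.0143]
tcp_rot: [-2.208, -2.235, 0.0]
wrist_force: [0.4, 0.4, -0.7]
width: 0.237
grip_force: 0.3
time: 12.45
tool_pos: [0.5193, -0.0623, 0.0143]
tcp_rot: [-2.211, -2.232, -0.0]
wrist_force: [0.2, -0.0, 0.5]
width: 0.235
grip_force: 0.0
12.45 [ 0.5193 -0.0623  0.0143] 
 [[-0.009  1.     0.   ]
 [ 1.     0.009  0.   ]
 [ 0.     0.    -1.   ]] [ 0.2 -0.   0.5] 0.23527482415574702
berth mm [-200.6   -1.1] z 14.3 yaw err deg -0.0
```

View pics/t5.png

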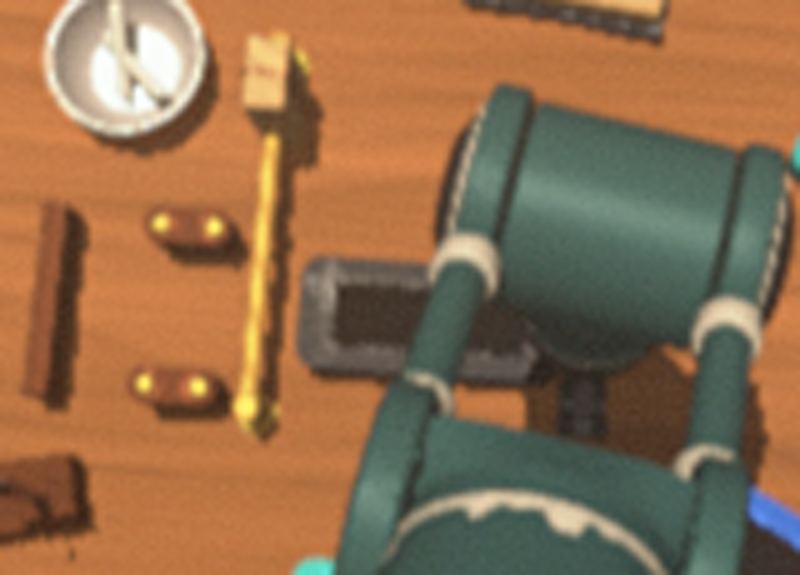

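The picture shows the case short of the rail, front end at crop x≈300 and nearly straight. Measuring.

```bash
python3 -c "
from h import *
edge('pics/t5.png',325,428,y2=300,y3=335)
# near edge check, berth mm, corner readings
p=np.load('bay.npy'); c,s=np.cos(p[2]),np.sin(p[2])
inv=lambda w:((w[:2]-p[:2])@np.array([[c,-s],[s,c]])*1000).round(1)
for x,y in((325,372),(390,376),(325,257),(420,262)): print(x,y,inv(ray('top',*full(x,y),.027)))"
```

```text
pics/t5.png yaw -0.26 lead x -25.3 y lead -2.7 y centre -2.4 y rear -2.0 35 35
325 372 [-56.8  30.3]
390 376 [-93.5  30.2]
325 257 [-51.2 -35. ]
420 262 [-105.5  -35.6]
```

```bash
python3 -m inch '[2,0,0,0,0,0,20, 3,-0.3,0,0,0,-0.1,20, 3,-0.4,0,0,0,-0.1,20, 3,-0.4,0,0,0,-0.1,20, 3,-0.4,0,0,0,0,20, 3,-0.4,0,0,0,0,20, 3,-0.3,0,0,0,0,20, 2,0,0,0,0,0,20]';python3 -c "
from h import *
bp()
crop('top',220,165,380,280,5,'pics/t6.png')
im=cv2.imread('pics/t6.png').astype(int); d=im[:,:,2]-im[:,:,0]
p=np.load('bay.npy'); c,s=np.cos(p[2]),np.sin(p[2])
inv=lambda w:((w[:2]-p[:2])@np.array([[c,-s],[s,c]])*1000).round(1)
for x in range(295,400,8):
    k=np.where(d[220:420,x]<60)[0]+220
    r=np.split(k,np.where(np.diff(k)>1)[0]+1)
    print(x,[(a[0],a[-1]) for a in r if len(a)>3], inv(ray('top',*full(x,k[0]),.027)))"
```

```text
time: 13.3
tool_pos: [0.5167, -0.0401, 0.0143]
tcp_rot: [2.205, 2.238, 0.0]
wrist_force: [-0.6, -0.9, 0.5]
width: 0.231
grip_force: 0.6
13.3 [ 0.5167 -0.0401  0.0143] 
 [[-0.015  1.     0.   ]
 [ 1.     0.015 -0.   ]
 [-0.     0.    -1.   ]] [-0.6 -0.9  0.5] 0.23100519417459295
berth mm [-178.3    1.3] z 14.3 yaw err deg 0.32
295 [(np.int64(261), np.int64(378))] [-34.4 -31.6]
303 [(np.int64(262), np.int64(381))] [-39.  -31.3]
311 [(np.int64(262), np.int64(382))] [-43.5 -31.6]
319 [(np.int64(263), np.int64(382)), (np.int64(409), np.int64(419))] [-48.1 -31.3]
327 [(np.int64(263), np.int64(382)), (np.int64(398), np.int64(419))] [-52.7 -31.6]
335 [(np.int64(263), np.int64(419))] [-57.2 -31.9]
343 [(np.int64(264), np.int64(419))] [-61.8 -31.6]
351 [(np.int64(264), np.int64(419))] [-66.3 -31.9]
359 [(np.int64(265), np.int64(419))] [-70.9 -31.6]
367 [(np.int64(266), np.int64(419))] [-75.5 -31.4]
375 [(np.int64(264), np.int64(419))] [-80.  -32.8]
383 [(np.int64(220), np.int64(419))] [-82.5 -58.5]
391 [(np.int64(220), np.int64(259)), (np.int64(262), np.int64(419))] [-87.1 -58.8]
399 [(np.int64(220), np.int64(390))] [-91.7 -59.1]
```

Far edge now at berth y -31.6 and parallel, so the case is centred to about 0.5 mm. Pushing straight in.

```bash
python3 -m inch '[4,0.05,0,0,0,0,20, 5,0.05,0,0,0,0,20, 5,0.05,0,0,0,0,20, 5,0.05,0,0,0,0,20, 5,0.05,0,0,0,0,20, 5,0.05,0,0,0,0,20, 5,0.05,0,0,0,0,20, 4,0.05,0,0,0,0,20]';python3 -c "
from h import *
bp()"
```

```text
time: 14.15
tool_pos: [0.5166, -0.0019, 0.0143]
tcp_rot: [-2.205, -2.238, 0.0]
wrist_force: [-0.2, -1.5, 0.2]
width: 0.234
grip_force: 0.6
14.15 [ 0.5166 -0.0019  0.0143] 
 [[-0.015  1.    -0.   ]
 [ 1.     0.015 -0.   ]
 [-0.    -0.    -1.   ]] [-0.2 -1.5  0.2] 0.23439078863210439
berth mm [-140.1    1.1] z 14.3 yaw err deg 0.31
```

```bash
python3 -m inch '[4,0.05,0,0,0,0,20, 5,0.05,0,0,0,0,20, 5,0.05,0,0,0,0,20, 5,0.05,0,0,0,0,20, 5,0.05,0,0,0,0,20, 5,0.05,0,0,0,0,20, 5,0.05,0,0,0,0,20, 5,0.05,0,0,0,0,20]';python3 -m inch '[5,0.05,0,0,0,0,20, 5,0.05,0,0,0,0,20, 5,0.05,0,0,0,0,20, 4,0.05,0,0,0,0,20, 3,0.05,0,0,0,0,20, 3,0.05,0,0,0,0,20, 2,0,0,0,0,0,20, 1,0,0,0,0,0,20]';python3 -c "
from h import *
bp()"
```

```text
time: 14.95
tool_pos: [0.5164, 0.0371, 0.0143]
tcp_rot: [2.205, 2.238, 0.0]
wrist_force: [-0.1, -1.5, 0.4]
width: 0.235
grip_force: 0.6
time: 15.75
tool_pos: [0.5163, 0.0648, 0.0143]
tcp_rot: [2.205, 2.238, 0.0]
wrist_force: [1.3, -1.8, 0.8]
width: 0.233
grip_force: 0.6
15.75 [0.5163 0.0648 0.0143] 
 [[-0.015  1.     0.   ]
 [ 1.     0.015 -0.   ]
 [-0.     0.    -1.   ]] [ 1.3 -1.8  0.8] 0.23276934285519127
berth mm [-73.4   0.7] z 14.3 yaw err deg 0.31
```

~8 mm left; creep in 1 mm rows.

```bash
python3 -m inch '[1,0,0,0,0,0,20, 1,0,0,0,0,0,20, 1,0,0,0,0,0,20, 1,0,0,0,0,0,20, 0.8,0,0,0,0,0,20, 0.8,0,0,0,0,0,20, 0.5,0,0,0,0,0,20, 0,0,0,0,0,0,20]';python3 -c "
from h import *
bp()"
```

```text
time: 16.55
tool_pos: [0.5162, 0.0709, 0.0143]
tcp_rot: [-2.205, -2.238, -0.0]
wrist_force: [0.8, -1.7, 1.1]
width: 0.237
grip_force: 0.4
16.55 [0.5162 0.0709 0.0143] 
 [[-0.015  1.    -0.   ]
 [ 1.     0.015  0.   ]
 [ 0.    -0.    -1.   ]] [ 0.8 -1.7  1.1] 0.23670820363735603
berth mm [-67.4   0.8] z 14.3 yaw err deg 0.31
```

```bash
python3 -m inch '[0.5,0,0,0,0,0,20, 0.5,0,0,0,0,0,20, 0.5,0,0,0,0,0,20, 0.5,0,0,0,0,0,20, 0.3,0,0,0,0,0,20, 0.3,0,0,0,0,0,20, 0,0,0,0,0,0,20, 0,0,0,0,0,0,20]';python3 -c "
from h import *
bp()"
```

```text
time: 17.35
tool_pos: [0.5162, 0.0724, 0.0143]
tcp_rot: [2.204, 2.238, -0.002]
wrist_force: [0.7, -5.6, 0.5]
width: 0.234
grip_force: 3.1
17.35 [0.5162 0.0724 0.0143] 
 [[-0.015  1.    -0.   ]
 [ 1.     0.015 -0.001]
 [-0.001 -0.    -1.   ]] [ 0.7 -5.6  0.5] 0.23353582474274073
berth mm [-65.8   0.7] z 14.3 yaw err deg 0.33
```

Backstop met at -65.8 mm (predicted -65.7) with 5.6 N. Taking the hand away.

```bash
python3 -m inch '[-3,0,0,0,0,0,20, -12,0,0,0,0,0,20, -25,0,0,0,0,0,20, -20,0,-10,0,0,0,20, 0,0,-35,0,0,0,20, 0,0,-45,0,0,0,20, 0,0,-45,0,0,0,20, 0,0,-35,0,0,0,20]';python3 -m inch '[-30,0,-20,0,0,0,20, -45,0,0,0,0,0,20, -45,0,0,0,0,0,20, -45,0,0,0,0,0,20, -45,0,0,0,0,0,20, -30,0,0,0,0,0,20, 0,0,0,0,0,0,20, 0,0,0,0,0,0,20]';python3 -c "
from h import *
bp()
crop('top',190,145,390,295,4,'pics/t7.png')"
```

```text
time: 18.15
tool_pos: [0.5177, 0.0129, 0.1871]
tcp_rot: [2.204, 2.236, 0.003]
wrist_force: [0.2, 0.5, 0.1]
width: 0.234
grip_force: 0.0
time: 18.95
tool_pos: [0.5201, -0.2272, 0.2038]
tcp_rot: [-2.206, -2.235, -0.001]
wrist_force: [-0.5, 0.1, 0.4]
width: 0.234
grip_force: 0.0
18.95 [ 0.5201 -0.2272  0.2038] 
 [[-0.013  1.    -0.001]
 [ 1.     0.013  0.001]
 [ 0.001 -0.001 -1.   ]] [-0.5  0.1  0.4] 0.23435343497410147
berth mm [-3.654e+02 -3.000e-01] z 203.8 yaw err deg 0.18
```

View pics/t7.png

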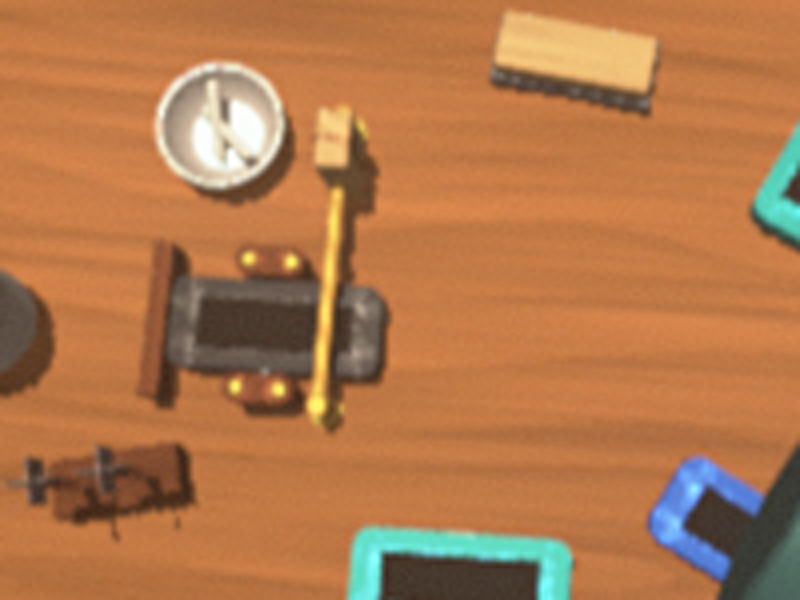

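The picture shows the case between the cheeks with its front against the backstop (crop 170-385, 280-380) and the marker at the far end of the rail (335,140). The other things in view are undisturbed and the hand is clear, so I'm handing in.

```bash
python3 -c "
from workcell import job
print(job.finish_job())"
```

```text
the job is handed in; nothing more can be done
None
```

The dart case is in its berth against the backstop, the marker is at the far end of its rail, the hand is clear, and the job was handed in at about 19 s.

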